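# Shut and bolt the photomask case

## Robot

A 6-joint arm with a two-finger parallel gripper is mounted at the origin on the work surface. World frame = base frame: x ahead of the robot, y to its left, z up, the work surface at z = 0. Lengths are in m, angles in rad, forces in N, time in s.
With the tool pointing down it reaches from about 0.275 to 0.825 m from the base axis. Payload 5.2 kg.
Tool frame: the origin (TCP) lies where the fingers leave the gripper's body, on its centre line; the fingertips stand 84 mm ahead of it and the grasp point (between the pads) lies 65 mm ahead of it; z points along the fingers, y is the direction in which the jaws open and shut (so a half turn about z gives the same grasp; the last joint's range is limited). The gripper opens to 93 mm and grips with 3 to 60 N. Pads are 15 mm wide; open, the fingers measure 128 mm over their backs; the gripper's body (75 mm by 188 mm) begins 65 mm behind the grasp point.
Start: joints at [-1.535, 0.259, 1.535, -0, 1.348, -0.203], TCP at [0.13, -0.534, 0.303] pointing down, gripper open.
Joint ranges: [-3.14, 3.14], [-0.91, 2.08], [0.19, 2.58], [-1.22, 4.36], [0.22, 2.71], [-3.12, 3.12]. Speed limits (rad/s): [2.57, 2.57, 3.14, 3.14, 3.14, 3.14].

## Interface

Orientations are given as a unit quaternion [x, y, z, w].
In Python, from station import r gives the robot as it stands.
- The arm moves only by the shell command python3 -m crank 'ROWS' [FORCE]. ROWS is a JSON object of lists of equal length, an entry for each row: "dp": the shift along the tool's x, y, z in cm, a list of three; "twist": the turn, a rotation vector about the tool's x, y, z in degrees, a list of three; "hand": the opening, from -1 (shut) to 1 (fully open). In form: {"dp": [[tx, ty, tz], ...], "twist": [[rx, ry, rz], ...], "hand": [hand, ...]}. A call has exactly 8 rows; each row is the pose to reach, as a shift and turn from the pose commanded when the call began, along the tool's axes at that moment; what a row does not reach only later rows make up. A row lasts 1/12 s, in which the tool goes at most 41.7 mm and 7.16 degrees, less where a joint would pass 70% of its speed; a pose out of reach is approached as far as the arm can. A call with a gripper value outside its range is refused whole. The fingers move at their own pace and stop on an object; FORCE is the grip in N (left out, the last holds). Time passes only in rows, so rows that repeat a pose let the fingers close, or fill a call up. It gives the time, the measured TCP pose, the force and the opening at its end, in the units of the state.
- r.state(): the state, without advancing time (a new reading comes with each control period).
- r.grab_frame(name): name is "scene" or "top" or "wrist"; returns (picture, depth): 400x640x3 uint8, red, green, blue; 400x640 float32, m along the optical axis (not along the pixel's ray), 0 where there is no reading.
- r.camera_info(name): a dict with "camera_matrix" (3x3 intrinsics, pixels), "eye" and "attitude" of the camera in the world. Camera axes: x right, y down, z forward; pixel columns grow to the right and rows downward; lengths in m; the calibration is good to about 2 mm. A picture is of the moment at which its call begins: read the wrist's pose just before it. camera_info takes no time and is no camera call; for the wrist camera it gives the pose at the moment of the call.
- r.close_job(): hands the job in, once; it reports no verdict.
The state is a dict: "clock": time; "joints": joint angles; "qd": joint speeds; "tau": joint torques, N m; "tool_pos": TCP position; "tool_rot": TCP orientation; "ft_force": force on the tool from outside, world axes, zero at the start; "torque": the same for the moment, N m; "finger_gap": opening from 0.0 (shut) to 1.0 (fully open).
Only numpy, scipy, OpenCV 4.12 (cv2) and the standard library are available. Lean on these libraries where they do the work, as an engineer would, in place of code of your own. Each camera call takes 0.05 s, during which the arm holds its last target. There are 200 camera calls.

## Task

Shut the open lid of the photomask case gently, hold it down against its springy seal, and slide the brass bolt across into the steel keeper until it is fully home, firmly up against the stop hidden deep inside. Do not slam the lid, lean hard on it or force the bolt against the keeper; let go at the end and leave everything else on the bench where it is.

Things in the scene. Friction and masses are not known exactly. Their poses are not given: they have to be found in the camera images.
- case: Fixed white photomask case, 230 (x) x 220 (y) mm on a red base 250 x 240 mm; origin at the centre of its underside, z up; +x points from the bolt side (front, towards the robot) to the hinge side, +y is the way the bolt travels to lock. A cream post (55 x 76 mm, 84 mm high) on the +y side carries the keeper.
- lid_hinge (a point): Middle of the lid's hinge line (along the case's y axis), 105 mm behind the case's origin along case +x and 83 mm up. Fixed.
- lid (a joint): Angle of the aluminium lid (plate 215 x 214 x 8 mm with clear window, mid-plane through the hinge line, about 0.22 kg). 0 = shut, with the bolt level with the keeper; positive = open, front edge up; starts at 0.35 to 0.65 rad. The stiff hinge (0.45 N m) keeps it where it is left. Springy seal: see press_pad.
- press_pad (a point): Centre of the blue pad (36 x 50 mm) on the lid's top by its front edge, 193 mm from the hinge line, 80 mm to -y of the middle: press here to shut the lid. In the last 6 mm a sprung seal resists: to hold the lid at 0 takes 8 to 13 N here (10 to 16 at the knob); let go, it rises to about 0.02 rad (3 to 4 mm at the bolt), too high for the bolt. Pressed too hard it sinks to -0.016 rad, too low for it.
- bolt (a joint): Travel of the brass bolt on the lid along the case's +y, in m: 0 = fully back, grows towards the keeper, range 0 to 0.072, starts 0 to 0.012. It slides with about 5 N of friction and stays where it is left. At 0.020 the tip is level with the keeper's mouth; when fully home the value is anywhere from 0.038 to 0.068.
- knob_top (a point): Centre of the top of the bolt's upright black knob (round, 14 mm across, bare for 45 mm above the 10 mm bar; this top is 62 mm above the lid's upper face, 165 mm from the hinge line, 50 mm above the bar's axis). It can be pinched from above. Guides beside the bar stand 18 mm above the lid.
- bolt_tip (a point): Centre of the bolt's flat end face (bar 10 x 10 mm square), 130 mm ahead of the knob along +y.
- keeper: Fixed steel keeper; rectangular mouth 16 mm wide, 13.5 mm high (1.75 mm play above and below the bolt). Origin at the centre of the mouth's opening; +y points into it (axes as the case). Its top is 112 mm above the table. Inside, out of sight, a sprung plunger: its free face is 14 to 44 mm deep (varies, not measured); after 4 mm of travel it meets a hard stop.
- interlock (a joint): How far the bolt has pushed the keeper's plunger in, in m: 0 = free, 0.004 = against the hard stop (bolt fully home). Spring 0.6 N per mm, weaker than the bolt's friction, so the bolt stays where it is pushed.
- dish: Bystander, leave alone: shallow glass dish, 90 mm across, 14 mm high; origin at its underside centre.
- driver: Bystander, leave alone: screwdriver lying flat; origin at its underside along its middle.
- carrier: Bystander, leave alone: flat blue plastic wafer carrier, 110 x 110 x 30 mm; origin at its underside centre.
- bottle: Bystander, leave alone: white closed bottle, 60 mm across, 150 mm tall; origin at its underside centre.
- remote: Bystander, leave alone: grey hand controller, 110 x 70 x 22 mm; origin at its underside centre.
- collar: Bystander, leave alone: steel ring, 44 mm across, 18 mm high; origin at its underside centre.
- jar: Bystander, leave alone: amber jar with black cap, 56 mm across, 70 mm tall; origin at its underside centre.

How it is judged:
On the way, in this order (a step that is already met when the one before it is completed fails the run):
1. the lid is swung shut, down to its seal (0.045 rad or less) (value of joint lid below 0.045 rad), for 0.1 s.
2. the bolt's tip has entered the keeper by 5 mm (y of bolt_tip in the frame of keeper above 0.005 m and value of joint lid below 0.02 rad), for 0.1 s.
3. the bolt is fully home: the plunger in the keeper is pressed in by more than 2.5 of its 4 mm (value of joint interlock above 0.0025 m), for 0.2 s.
At the end, for the whole second after the job is handed in: The lid is shut (below 0.016 rad) and held by the bolt, the bolt's tip is more than 15 mm inside the keeper with the plunger pressed in more than 2.5 mm of its 4, all at rest and the robot clear of it (value of joint interlock above 0.0025 m and y of bolt_tip in the frame of keeper above 0.015 m and value of joint lid below 0.016 rad and velocity of joint lid below 0.05 rad/s and velocity of joint bolt between -0.01 and 0.01 m/s); the robot touches nothing.
It fails at once if the bolt is forced against the keeper or its stop with more than 20 N (contact force between bolt and keeper above 20 N).
It fails at once if the robot leans on the lid with more than 30 N (contact force between the fingers and lid_c0 above 30 N).
It fails at once if the lid is slammed (faster than 1.5 rad/s) (velocity of joint lid below -1.5 rad/s).
It fails at once if one of the other things on the bench is pushed away from its place by more than 25 mm (distance of any of dish, driver, carrier, bottle, remote, collar, jar from where it was at the start of the episode above 0.025 m).
It also fails if it takes over 72 s, if anything falls off the work surface, if the arm or the gripper's body presses on something with over 40 N, if the wrist force passes 120 N, or if a joint passes its speed limit or range.

## Working session

There is one attempt and no reset: what is moved stays moved. The work goes in short steps, Python scripts to look and compute and a shell command to move; the robot and the scene stay as the last step left them, time stands still between calls to the robot, and variables do not carry over. Pictures are saved under pics/ and viewed, about 8 in all and at most 12, crops included, and the job is handed in when it is done.

```bash
ls; mkdir -p pics; cat > h.py <<'E'
import numpy as np, cv2
from scipy.spatial.transform import Rotation as R
from station import r
def cam(name):
    i=r.camera_info(name); a=np.array(i["attitude"],float)
    Rm=a if a.shape==(3,3) else R.from_quat(a).as_matrix()
    return np.array(i["camera_matrix"]),np.array(i["eye"]),Rm
def pts(name,save=None):
    K,e,Rm=cam(name); im,d=r.grab_frame(name)
    if save: cv2.imwrite("pics/"+save,im[:,:,::-1])
    v,u=np.mgrid[:im.shape[0],:im.shape[1]]
    P=np.stack([(u-K[0,2])/K[0,0]*d,(v-K[1,2])/K[1,1]*d,d],-1)@Rm.T+e
    return im,d,P
E
python3 - <<'E'
from h import *
print(r.state())
for n in("scene","top"):
    print(n,cam(n)); im,d,P=pts(n,n+"0.png"); np.savez(n+"0.npz",im=im,d=d,P=P)
E
```

```text
pics
{'clock': 0.0, 'joints': array([-1.53480812e+00,  2.59323376e-01,  1.53608919e+00,  1.22110558e-06,
        1.34798844e+00, -2.02794923e-01]), 'qd': array([ 0.00082916, -0.00063605,  0.00089112, -0.00135963,  0.00054299,
       -0.00031447]), 'tau': array([ 6.14003820e-04, -4.37310684e+01, -2.84010744e+01,  7.22562382e-02,
        4.14751936e-02, -1.40993993e-04]), 'tool_pos': array([ 0.13009743, -0.53398061,  0.30192568]), 'tool_rot': array([ 9.92880900e-01,  1.19107940e-01,  7.59172996e-05, -9.00984790e-04]), 'ft_force': array([-0.30874225,  1.25018817,  0.87565987]), 'torque': array([-0.00280562, -0.06544749,  0.02379549]), 'finger_gap': 0.9976033129821092}
scene (array([[422.90865395,   0.        , 312.13509867],
       [  0.        , 422.90865395, 209.42731492],
       [  0.        ,   0.        ,   1.        ]]), array([1.57606952, 0.59998147, 1.14067055]), array([[-5.00402654e-01,  5.71311155e-01, -6.50538814e-01],
       [ 8.65792414e-01,  3.29485310e-01, -3.76620401e-01],
       [-8.24453243e-04, -7.51693418e-01, -6.59512188e-01]]))
top (array([[442.42033326,   0.        , 317.50480009],
       [  0.        , 442.42033326, 197.66614264],
       [  0.        ,   0.        ,   1.        ]]), array([0.40723544, 0.01616125, 1.47517783]), array([[ 0.02836133, -0.99427054,  0.10306181],
       [-0.99959683, -0.02834865,  0.00158807],
       [ 0.00134269, -0.10306529, -0.99467369]]))
```

```bash
python3 -m crank --help | head -30
```

```text
invalid input: not JSON, or not a number
```

View pics/top0.png

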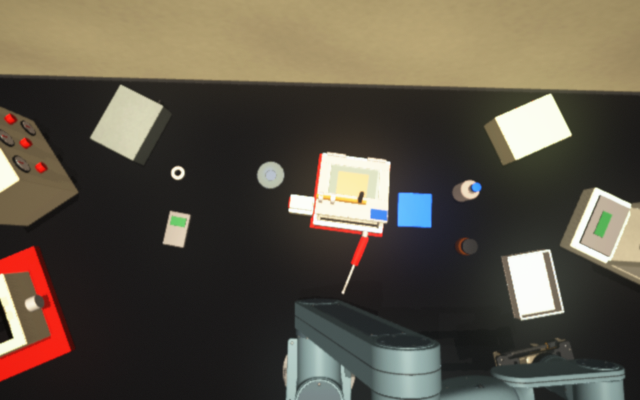

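View pics/scene0.png

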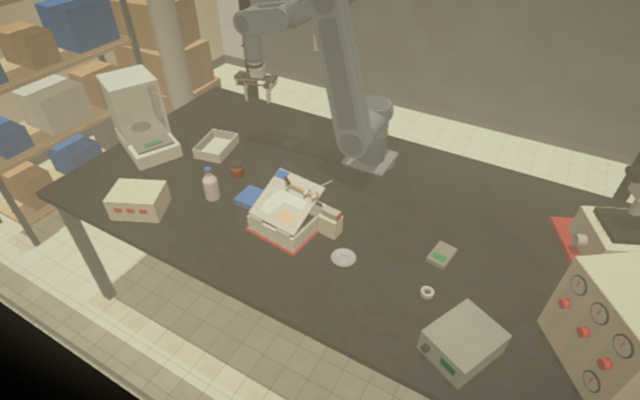

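The top view shows the case at (350,193), blue pad at (379,214), knob near (361,197), keeper post at (300,204). The scene view confirms the lid is part open, hinge side away from the robot.

```bash
python3 - <<'E'
from h import *
z=np.load("top0.npz"); im,d,P=z["im"],z["d"],z["P"]
sub=np.s_[140:245,280:400]
hsv=cv2.cvtColor(im,cv2.COLOR_RGB2HSV)
def show(n,m,big=True):
    m=m.astype(np.uint8); q=np.zeros_like(m); q[sub]=m[sub]
    k,l,s,c=cv2.connectedComponentsWithStats(q)
    for i in range(1,k):
        if s[i,4]>12:
            p=P[(l==i)&(d>0)]; print(n,s[i],c[i].round(1),np.median(p,0).round(4),p.min(0).round(3),p.max(0).round(3))
H,S,V=[hsv[...,i].astype(int) for i in range(3)]
show("blue",(H>100)&(H<130)&(S>120)&(V>80))
red=((H<6)|(H>174))&(S>150)&(V>80); show("red",red)
show("black",(V<50)&(P[...,2]>0.06))
show("brass",(H>12)&(H<28)&(S>120)&(P[...,2]>0.09))
show("post",(P[...,2]>0.075)&(np.mgrid[:400,:640][1]<316))
# lid plane: points with z>0.1 in lid
m=np.zeros(d.shape,bool); m[sub]=True
m&=(P[...,2]>0.095)&(S<60)&(V>150)&(np.mgrid[:400,:640][1]>322)
p=P[m]
for _ in range(6):
    c=p.mean(0); n=np.linalg.svd(p-c,full_matrices=False)[2][2]; p=p[abs((p-c)@n)<0.003] if _ else p[abs((p-c)@n)<0.01]
print("lid",len(p),c,n*np.sign(n[2]))
cv2.imwrite("pics/topc.png",cv2.resize(im[140:245,280:400,::-1],None,fx=6,fy=5.7,interpolation=cv2.INTER_CUBIC))
E
```

```text
blue [397 192   3  35 102] [398.  209.5] [ 0.526  -0.2466  0.0276] [ 0.473 -0.256 -0.006] [ 0.588 -0.243  0.036]
blue [371 209  16  11 140] [378.5 214.2] [ 0.4986 -0.1634  0.1712] [ 0.484 -0.186  0.161] [ 0.514 -0.14   0.181]
red [313 153   9  44 119] [317.2 173.8] [0.6386 0.0221 0.0076] [ 0.565  0.011 -0.009] [0.713 0.034 0.019]
red [288 197   2  11  13] [288.4 201.8] [ 0.5397  0.1164 -0.0012] [ 0.52   0.107 -0.004] [0.56  0.117 0.113]
red [309 215  53  20 198] [331.9 228.2] [ 0.4568 -0.0291  0.0077] [ 0.442 -0.129 -0.007] [0.5   0.044 0.021]
red [368 233  15   4  45] [374.9 234.6] [ 0.4414 -0.1747  0.0085] [ 0.437 -0.199 -0.005] [ 0.447 -0.151  0.017]
red [357 236  12   9  76] [363.1 240.6] [ 0.42   -0.1338  0.0219] [ 0.409 -0.153 -0.004] [ 0.436 -0.117  0.032]
brass [323 196   7   4  22] [326.4 197.2] [ 0.5446 -0.0083  0.1734] [ 0.539 -0.016  0.17 ] [0.548 0.002 0.178]
brass [336 197  30   7  99] [350.2 200.3] [ 0.5374 -0.078   0.1731] [ 0.53  -0.123  0.167] [ 0.546 -0.036  0.184]
post [288 194  27  21 426] [300.9 204. ] [0.5275 0.0693 0.1078] [0.499 0.029 0.075] [0.561 0.109 0.118]
lid 210 [ 0.57074076 -0.10823123  0.13690693] [ 0.49294352 -0.05340115  0.86842099]
```

View pics/topc.png

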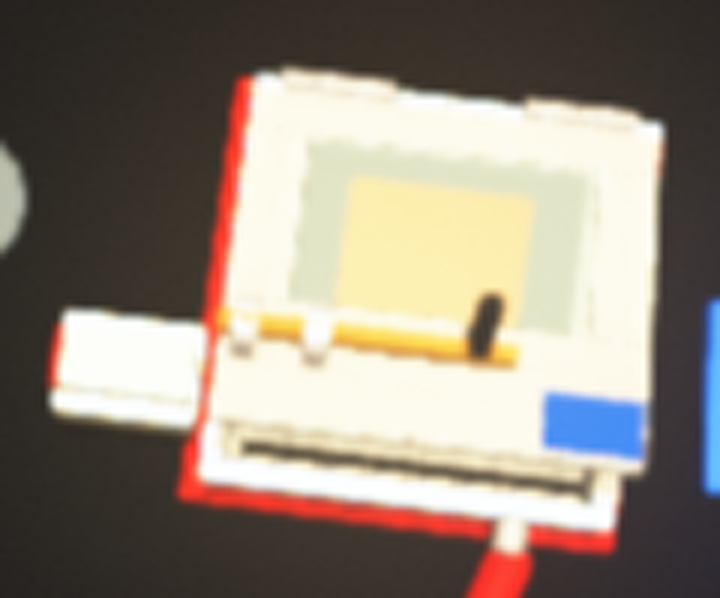

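The crop shows the yaw clearly: the front edge tilts about 6°. The knob is black at about (487,325), the bar is brass, and the pad is at (593,425). Next I move above the pad, rotate the jaws onto case y, and look from close by.

```bash
python3 -m crank '{"dp":[[6,-3.5,-2],[12,-7,-4],[17,-10.5,-6],[22,-13.5,-8],[27,-16.5,-8],[31,-19,-8],[35,-21.5,-8],[38,-23,-8]],"twist":[[0,0,3],[0,0,6],[0,0,9],[0,0,12],[0,0,15],[0,0,17],[0,0,19],[0,0,20]],"hand":[1,1,1,1,1,1,1,1]}' 20
python3 - <<'E'
from h import *
s=r.state(); Rm=R.from_quat(s["tool_rot"]).as_matrix(); print(s["tool_pos"],Rm.round(3))
im,d,P=pts("wrist","w1.png"); print(cam("wrist"))
E
```

```text
clock: 0.77
tool_pos: [0.3603, -0.303, 0.3733]
tool_rot: [0.998, -0.056, 0.0, 0.0]
ft_force: [0.3, -0.5, 0.3]
finger_gap: 1.002
[ 0.36030102 -0.30295038  0.37327737] [[ 0.994 -0.112  0.   ]
 [-0.112 -0.994 -0.   ]
 [ 0.     0.    -1.   ]]
(array([[339.5508017 ,   0.        , 320.11709904],
       [  0.        , 339.5508017 , 202.4468149 ],
       [  0.        ,   0.        ,   1.        ]]), array([ 0.44926503, -0.30700665,  0.45705411]), array([[-0.10684803, -0.94962564, -0.29460931],
       [-0.99426656,  0.10080235,  0.03567753],
       [-0.00418299,  0.29673227, -0.95495155]]))
```

View pics/w1.png

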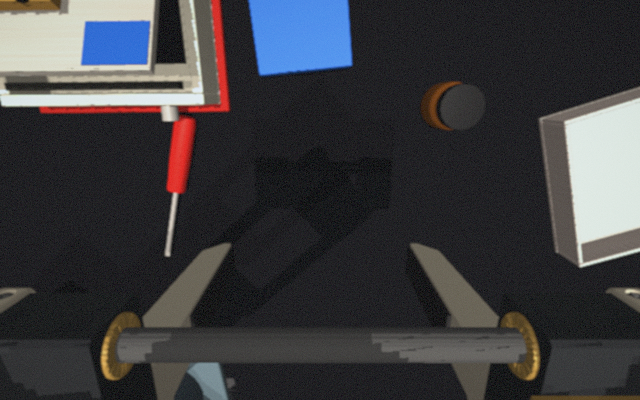

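The wrist view shows the pad at (116,43), the driver, the carrier and the case's right edge at (225,100). The jaws are now aligned. Next I go over the case.

```bash
python3 -m crank '{"dp":[[2,-4,0],[4,-8,0],[6,-12,0],[8,-16,0],[9,-18.4,0],[9,-18.4,0],[9,-18.4,0],[9,-18.4,0]],"twist":[[0,0,0],[0,0,0],[0,0,0],[0,0,0],[0,0,0],[0,0,0],[0,0,0],[0,0,0]],"hand":[-1,-1,-1,-1,-1,-1,-1,-1]}' 20
python3 - <<'E'
from h import *
im,d,P=pts("wrist","w2.png"); np.savez("w2.npz",im=im,d=d,P=P)
hsv=cv2.cvtColor(im,cv2.COLOR_RGB2HSV); H,S,V=[hsv[...,i].astype(int) for i in range(3)]
def show(n,m):
    k,l,s,c=cv2.connectedComponentsWithStats(m.astype(np.uint8))
    for i in range(1,k):
        if s[i,4]>60:
            p=P[(l==i)&(d>0)]; print(n,s[i],c[i].round(1),np.median(p,0).round(4),np.percentile(p,2,0).round(3),np.percentile(p,98,0).round(3))
ok=(P[...,2]>0.06)&(P[...,0]>0.42)&(d>0.1)
show("blue",(H>100)&(H<130)&(S>120)&(V>80)&ok)
show("black",(V<60)&ok&(P[...,2]>0.12))
show("brass",(H>12)&(H<28)&(S>120)&ok)
m=ok&(S<50)&(V>120)&(P[...,1]<0)&(P[...,2]>.095)
p=P[m]
for t in(.01,.004,.003,.003,.003):
    c=np.median(p,0) if t==.01 else p.mean(0); n=np.linalg.svd(p-p.mean(0),full_matrices=False)[2][2]; p=p[abs((p-p.mean(0))@n)<t]
n*=np.sign(n[2]);print("lid",len(p),p.mean(0),n,"ang",np.arccos(n[2]),"yaw",np.degrees(np.arctan2(n[1],n[0])))
E
```

```text
clock: 1.48
tool_pos: [0.4689, -0.1319, 0.3725]
tool_rot: [0.999, -0.055, -0.001, 0.0]
ft_force: [-0.9, -0.4, -0.2]
finger_gap: 0.476
blue [ 322  138   59   41 2324] [351.2 157.8] [ 0.5008 -0.1615  0.1723] [ 0.485 -0.185  0.165] [ 0.517 -0.138  0.18 ]
black [261  86  24  41 606] [273.2 105.2] [ 0.5506 -0.1076  0.2119] [ 0.535 -0.113  0.181] [ 0.562 -0.102  0.218]
black [257 246  24  81 869] [269.1 291.6] [ 0.4759 -0.1102  0.3263] [ 0.465 -0.111  0.291] [ 0.48  -0.109  0.349]
black [361 246  24  81 807] [371.6 292.1] [ 0.4706 -0.1545  0.3259] [ 0.46  -0.156  0.291] [ 0.475 -0.153  0.349]
brass [136 113  38  17 469] [154.4 120.9] [ 0.5485 -0.006   0.1745] [ 0.542 -0.019  0.17 ] [0.554 0.007 0.177]
brass [ 185  113  118   16 1541] [240.1 120.9] [ 0.5409 -0.0729  0.1745] [ 0.532 -0.123  0.17 ] [ 0.549 -0.033  0.18 ]
brass [117 115  15  14 131] [122.7 120.5] [0.5513 0.0193 0.1746] [0.546 0.013 0.172] [0.556 0.024 0.177]
lid 28060 [ 0.56191696 -0.09384047  0.14447147] [ 0.44259715 -0.04362542  0.89565875] ang 0.46088614092224806 yaw -5.629283570157637
```

View pics/w2.png

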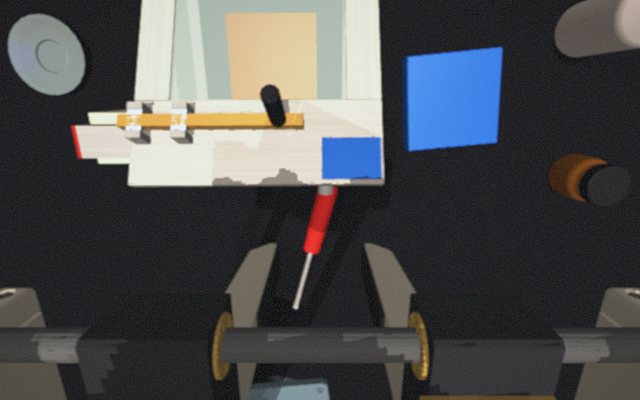

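The view shows the pad at (351,158), knob top at (268,92) and bar along row 121. The lid is at about 0.46 rad, and I know where the pad and knob will be when it is shut. Next I go above the pad with the fingers closed.

```bash
python3 -m crank '{"dp":[[1.5,1.2,2],[3,2.4,4],[3,2.4,6],[3,2.4,8],[3,2.4,9],[3,2.4,9.5],[3,2.4,9.5],[3,2.4,9.5]],"twist":[[0,0,0],[0,0,0],[0,0,0],[0,0,0],[0,0,0],[0,0,0],[0,0,0],[0,0,0]],"hand":[-1,-1,-1,-1,-1,-1,-1,-1]}' 20
python3 -m crank '{"dp":[[0,0,0.5],[0,0,1.0],[-0.1,0,1.5],[-0.2,0,2.1],[-0.4,0,2.7],[-0.6,0,3.3],[-0.8,0,3.9],[-1,0,4.5]],"twist":[[0,0,0],[0,0,0],[0,0,0],[0,0,0],[0,0,0],[0,0,0],[0,0,0],[0,0,0]],"hand":[-1,-1,-1,-1,-1,-1,-1,-1]}'
```

```text
clock: 2.2
tool_pos: [0.4963, -0.1597, 0.2787]
tool_rot: [0.998, -0.056, 0.0, 0.0]
ft_force: [-0.2, -0.3, -0.7]
finger_gap: 0.006
clock: 2.87
tool_pos: [0.486, -0.1577, 0.2322]
tool_rot: [0.998, -0.055, -0.0, -0.0]
ft_force: [-0.6, -0.3, 1.0]
finger_gap: 0.004
```

```bash
python3 -m crank '{"dp":[[-0.1,0,0.6],[-0.2,0,1.2],[-0.3,0,1.8],[-0.4,0,2.4],[-0.5,0,3.0],[-0.6,0,3.6],[-0.7,0,4.2],[-0.7,0,4.8]],"twist":[[0,0,0],[0,0,0],[0,0,0],[0,0,0],[0,0,0],[0,0,0],[0,0,0],[0,0,0]],"hand":[-1,-1,-1,-1,-1,-1,-1,-1]}'
python3 -m crank '{"dp":[[0,0,0.1],[0,0,0.2],[0,0,0.3],[0,0,0.4],[0,0,0.5],[0,0,0.6],[0,0,0.6],[0,0,0.6]],"twist":[[0,0,0],[0,0,0],[0,0,0],[0,0,0],[0,0,0],[0,0,0],[0,0,0],[0,0,0]],"hand":[-1,-1,-1,-1,-1,-1,-1,-1]}'
```

```text
clock: 3.53
tool_pos: [0.4793, -0.157, 0.1843]
tool_rot: [0.998, -0.055, -0.0, -0.0]
ft_force: [-1.3, -0.0, 1.4]
finger_gap: 0.009
clock: 4.2
tool_pos: [0.4795, -0.1571, 0.1789]
tool_rot: [0.998, -0.055, 0.0, 0.0]
ft_force: [0.5, 0.7, 0.3]
finger_gap: 0.006
```

```bash
python3 -m crank '{"dp":[[0,0,0.1],[0,0,0.2],[0,0,0.2],[0,0,0.2],[0,0,0.2],[0,0,0.2],[0,0,0.2],[0,0,0.2]],"twist":[[0,0,0],[0,0,0],[0,0,0],[0,0,0],[0,0,0],[0,0,0],[0,0,0],[0,0,0]],"hand":[-1,-1,-1,-1,-1,-1,-1,-1]}'
python3 -m crank '{"dp":[[0,0,0.1],[0,0,0.2],[0,0,0.2],[0,0,0.2],[0,0,0.2],[0,0,0.2],[0,0,0.2],[0,0,0.2]],"twist":[[0,0,0],[0,0,0],[0,0,0],[0,0,0],[0,0,0],[0,0,0],[0,0,0],[0,0,0]],"hand":[-1,-1,-1,-1,-1,-1,-1,-1]}'
```

```text
clock: 4.87
tool_pos: [0.4794, -0.157, 0.1769]
tool_rot: [0.998, -0.055, 0.0, -0.0]
ft_force: [0.3, -0.3, 0.4]
finger_gap: 0.007
clock: 5.53
tool_pos: [0.4794, -0.157, 0.175]
tool_rot: [0.998, -0.055, -0.0, 0.0]
ft_force: [-1.4, 0.1, 4.9]
finger_gap: 0.006
```

```bash
python3 -m crank '{"dp":[[0,0,0.1],[0,0,0.2],[0,0,0.2],[0,0,0.2],[0,0,0.2],[0,0,0.2],[0,0,0.2],[0,0,0.2]],"twist":[[0,0,0],[0,0,0],[0,0,0],[0,0,0],[0,0,0],[0,0,0],[0,0,0],[0,0,0]],"hand":[-1,-1,-1,-1,-1,-1,-1,-1]}'
```

```text
clock: 6.2
tool_pos: [0.4794, -0.157, 0.1731]
tool_rot: [0.998, -0.055, -0.0, 0.0]
ft_force: [-3.2, 0.9, 7.1]
finger_gap: 0.004
```

Now I raise the hand and look at the knob.

```bash
python3 -m crank '{"dp":[[0,0,-0.5],[0,0,-1.5],[0,0,-4],[0,0,-7],[0,-2,-10],[0,-4,-11],[0,-6,-11],[0,-6,-11]],"twist":[[0,0,0],[0,0,0],[0,0,0],[0,0,0],[0,0,0],[0,0,0],[0,0,0],[0,0,0]],"hand":[-1,-1,-1,-1,0.5,0.5,0.5,0.5]}'
cat > look.py <<'E'
import sys
from h import *
s=r.state(); print(s["tool_pos"].round(4))
im,d,P=pts("wrist",sys.argv[1])
hsv=cv2.cvtColor(im,cv2.COLOR_RGB2HSV); H,S,V=[hsv[...,i].astype(int) for i in range(3)]
def show(n,m):
    k,l,st,c=cv2.connectedComponentsWithStats(m.astype(np.uint8))
    for i in range(1,k):
        if st[i,4]>60:
            p=P[(l==i)&(d>0)]; print(n,st[i],np.median(p,0).round(4),np.percentile(p,2,0).round(3),np.percentile(p,98,0).round(3))
ok=(P[...,2]>0.06)&(P[...,0]>0.42)&(d>0.1)
show("blue",(H>100)&(H<130)&(S>120)&(V>80)&ok)
show("black",(V<60)&ok&(P[...,2]>0.10)&(P[...,2]<.17))
show("knobtop",(V<60)&ok&(P[...,2]>0.143)&(P[...,2]<.16))
show("brass",(H>12)&(H<28)&(S>120)&ok&(P[...,2]>.09))
m=ok&(S<50)&(V>120)&(P[...,1]<-.02)&(P[...,1]>-.14)&(P[...,2]>.07)&(P[...,2]<.11)&(P[...,0]<.53)
p=P[m]
for t in(.004,.003,.002,.002):
    n=np.linalg.svd(p-p.mean(0),full_matrices=False)[2][2]; p=p[abs((p-p.mean(0))@n)<t]
n*=np.sign(n[2]);print("lid",len(p),p.mean(0),n)
E
python3 look.py w3.png
```

```text
clock: 6.87
tool_pos: [0.4864, -0.0949, 0.2847]
tool_rot: [0.999, -0.054, 0.001, -0.0]
ft_force: [-0.9, 0.3, 0.1]
finger_gap: 0.245
[ 0.4864 -0.0949  0.2847]
blue [ 368  181   60   40 2253] [ 0.4805 -0.1591  0.0925] [ 0.463 -0.183  0.091] [ 0.498 -0.136  0.094]
black [319 165  18  30 382] [ 0.5186 -0.1025  0.1522] [ 0.51  -0.108  0.115] [ 0.522 -0.097  0.154]
knobtop [319 172  18  23 272] [ 0.5161 -0.1025  0.1528] [ 0.51  -0.108  0.144] [ 0.522 -0.097  0.154]
brass [160 165  12  15 123] [0.5272 0.0225 0.108 ] [0.523 0.019 0.105] [0.532 0.027 0.109]
brass [173 165  53  15 444] [ 0.5244 -0.0046  0.108 ] [ 0.519 -0.022  0.106] [0.53  0.013 0.109]
brass [ 232  165   90   15 1163] [ 0.5192 -0.0644  0.1079] [ 0.512 -0.096  0.103] [ 0.526 -0.031  0.11 ]
brass [332 165  20  14 252] [ 0.5146 -0.1151  0.1081] [ 0.508 -0.122  0.104] [ 0.519 -0.108  0.14 ]
lid 7628 [ 0.495743   -0.08309684  0.0914213 ] [ 0.01950314 -0.00313801  0.99980487]
```

View pics/w3.png

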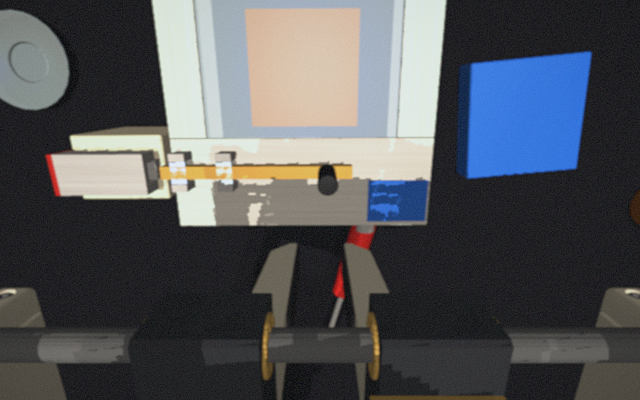

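Lid is resting at about 0.02 rad with the pad at (397,200) and the knob at (328,180). The bolt tip is still outside the keeper mouth at (153,172). Now I go over the knob and down.

```bash
python3 -m crank '{"dp":[[1.5,0.2,0],[3,0.4,0],[3,0.4,1],[3,0.4,3],[3,0.4,5],[3,0.4,7],[3,0.4,8.3],[3,0.4,8.5]],"twist":[[0,0,0],[0,0,0],[0,0,0],[0,0,0],[0,0,0],[0,0,0],[0,0,0],[0,0,0]],"hand":[0.1,0.1,0.1,0.1,0.1,0.1,0.1,0.1]}'
python3 look.py w4.png
```

```text
clock: 7.58
tool_pos: [0.5129, -0.1045, 0.1942]
tool_rot: [0.998, -0.055, -0.003, -0.001]
ft_force: [-0.9, 0.1, -0.4]
finger_gap: 0.55
[ 0.5129 -0.1045  0.1942]
blue [ 404  258   54   35 1450] [ 0.487  -0.1717  0.0924] [ 0.473 -0.184  0.091] [ 0.497 -0.156  0.094]
black [ 301  243   30   72 1774] [ 0.5198 -0.1033  0.1459] [ 0.51  -0.109  0.11 ] [ 0.522 -0.097  0.154]
black [247 246  26  81 825] [ 0.5203 -0.0793  0.1484] [ 0.511 -0.08   0.116] [ 0.524 -0.078  0.169]
black [368 247  26  80 830] [ 0.5135 -0.1303  0.1473] [ 0.504 -0.132  0.114] [ 0.519 -0.129  0.169]
knobtop [301 275  30  40 982] [ 0.5183 -0.1031  0.1526] [ 0.51  -0.109  0.144] [ 0.522 -0.097  0.154]
knobtop [253 276  12  51 314] [ 0.5197 -0.0793  0.1524] [ 0.509 -0.08   0.143] [ 0.524 -0.078  0.16 ]
knobtop [377 277  11  50 312] [ 0.5131 -0.1303  0.1523] [ 0.504 -0.132  0.144] [ 0.519 -0.129  0.16 ]
brass [ 116  240  237   25 3966] [ 0.5211 -0.0493  0.1077] [ 0.51 -0.12  0.1 ] [0.53  0.005 0.109]
brass [ 79 243  29  22 304] [0.5268 0.0226 0.108 ] [0.521 0.014 0.095] [0.533 0.038 0.109]
lid 8175 [ 0.5023916  -0.09163145  0.0912446 ] [ 0.01963336 -0.00272819  0.99980352]
```

View pics/w4.png

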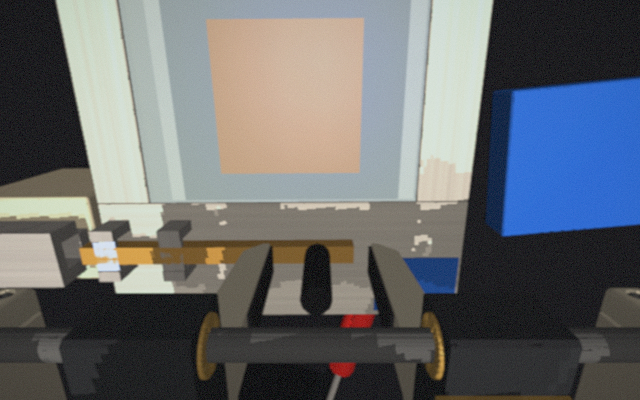

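The knob at (316,278) is between the open fingers. I raise 3 mm, nudge x and close.

```bash
python3 -m crank '{"dp":[[0.2,0,-0.3],[0.2,0,-0.3],[0.2,0,-0.3],[0.2,0,-0.3],[0.2,0,-0.3],[0.2,0,-0.3],[0.2,0,-0.3],[0.2,0,-0.3]],"twist":[[0,0,0],[0,0,0],[0,0,0],[0,0,0],[0,0,0],[0,0,0],[0,0,0],[0,0,0]],"hand":[0.1,0.1,-1,-1,-1,-1,-1,-1]}' 35
python3 -m crank '{"dp":[[0,0,0],[0,0,0],[0,0,0],[0,0,0],[0,0,0],[0,0,0],[0,0,0],[0,0,0]],"twist":[[0,0,0],[0,0,0],[0,0,0],[0,0,0],[0,0,0],[0,0,0],[0,0,0],[0,0,0]],"hand":[-1,-1,-1,-1,-1,-1,-1,-1]}'
```

```text
clock: 8.3
tool_pos: [0.5174, -0.1046, 0.2009]
tool_rot: [0.998, -0.055, 0.0, -0.0]
ft_force: [0.9, 5.2, 0.8]
finger_gap: 0.17
clock: 8.97
tool_pos: [0.5174, -0.1046, 0.201]
tool_rot: [0.998, -0.055, 0.0, -0.0]
ft_force: [1.2, 4.9, 1.4]
finger_gap: 0.141
```

```bash
python3 -m crank '{"dp":[[0,0,0.05],[0,0,0.1],[0,0,0.15],[0,0,0.2],[0,0,0.25],[0,0,0.25],[0,0,0.25],[0,0,0.25]],"twist":[[0,0,0],[0,0,0],[0,0,0],[0,0,0],[0,0,0],[0,0,0],[0,0,0],[0,0,0]],"hand":[-1,-1,-1,-1,-1,-1,-1,-1]}'
python3 look.py w5.png
```

```text
clock: 9.63
tool_pos: [0.5172, -0.1047, 0.1994]
tool_rot: [0.998, -0.055, 0.0, -0.0]
ft_force: [-2.5, 4.8, 10.1]
finger_gap: 0.142
[ 0.5172 -0.1047  0.1994]
blue [ 374  261   79   32 2429] [ 0.4868 -0.1603  0.0908] [ 0.475 -0.183  0.09 ] [ 0.498 -0.137  0.092]
black [ 300  246   41   81 2249] [ 0.5199 -0.1049  0.1452] [ 0.51  -0.113  0.11 ] [ 0.527 -0.098  0.166]
knobtop [ 301  270   39   46 1081] [ 0.518  -0.1045  0.1513] [ 0.509 -0.113  0.143] [ 0.527 -0.098  0.158]
brass [ 125  244  169   24 3056] [ 0.5223 -0.0404  0.1064] [ 0.514 -0.08   0.099] [0.53  0.005 0.108]
brass [307 244  28  14 189] [ 0.5189 -0.1059  0.1031] [ 0.516 -0.112  0.098] [ 0.526 -0.098  0.121]
brass [ 91 248  13  19 176] [0.5278 0.0223 0.1066] [0.523 0.019 0.092] [0.532 0.037 0.108]
lid 5507 [ 0.5131038  -0.08046051  0.08960968] [ 0.00960348 -0.00268278  0.99995029]
```

```bash
python3 -m crank '{"dp":[[0,0,0.05],[0,0,0.1],[0,0,0.15],[0,0,0.2],[0,0,0.2],[0,0,0.2],[0,0,0.2],[0,0,0.2]],"twist":[[0,0,0],[0,0,0],[0,0,0],[0,0,0],[0,0,0],[0,0,0],[0,0,0],[0,0,0]],"hand":[-1,-1,-1,-1,-1,-1,-1,-1]}'
python3 look.py w6.png | tail -1; python3 - <<'E'
from h import *
im,d,P=pts("top","t2.png");m=(P[...,2]>.1)&(P[...,2]<.13);m[:,:288]=0;m[:,312:]=0;m[:195]=0;m[215:]=0
p=P[m];print(np.median(p,0),p[:,1].min(),p[:,1].max())
E
```

```text
clock: 10.35
tool_pos: [0.517, -0.1047, 0.198]
tool_rot: [0.998, -0.055, 0.0, 0.0]
ft_force: [-6.8, 5.6, 15.8]
finger_gap: 0.143
lid 5533 [ 0.51319338 -0.08045648  0.08835103] [ 0.00296919 -0.00112617  0.99999496]
[0.52999543 0.07210316 0.11096521] 0.03748515788374629 0.10911817728950132
```

View pics/w6.png

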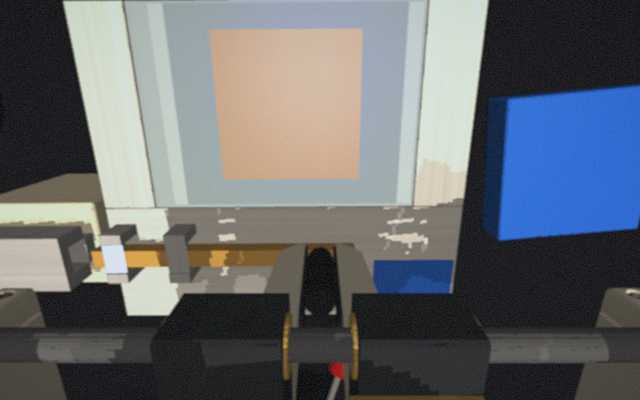

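The lid is now at about 0.003 rad, and the fingers hold the knob at (320,265). The bolt tip at (92,258) is just short of the mouth at (78,255). Sliding now.

```bash
python3 -m crank '{"dp":[[0,-0.2,0],[0,-0.4,0],[0,-0.6,0],[0,-0.8,0],[0,-1,0],[0,-1.1,0],[0,-1.1,0],[0,-1.1,0]],"twist":[[0,0,0],[0,0,0],[0,0,0],[0,0,0],[0,0,0],[0,0,0],[0,0,0],[0,0,0]],"hand":[-1,-1,-1,-1,-1,-1,-1,-1]}'
python3 look.py w7.png | tail -1
```

```text
clock: 11.12
tool_pos: [0.5179, -0.0959, 0.1982]
tool_rot: [0.998, -0.055, -0.0, 0.002]
ft_force: [-7.9, -3.4, 14.4]
finger_gap: 0.142
lid 5577 [ 0.51274058 -0.08635147  0.08832931] [ 0.00322041 -0.00109824  0.99999421]
```

```bash
python3 -m crank '{"dp":[[0,-0.1,0],[0,-0.2,0],[0,-0.3,0],[0,-0.4,0],[0,-0.4,0],[0,-0.4,0],[0,-0.4,0],[0,-0.4,0]],"twist":[[0,0,0],[0,0,0],[0,0,0],[0,0,0],[0,0,0],[0,0,0],[0,0,0],[0,0,0]],"hand":[-1,-1,-1,-1,-1,-1,-1,-1]}'
python3 -m crank '{"dp":[[0,-0.1,0],[0,-0.2,0],[0,-0.2,0],[0,-0.2,0],[0,-0.2,0],[0,-0.2,0],[0,-0.2,0],[0,-0.2,0]],"twist":[[0,0,0],[0,0,0],[0,0,0],[0,0,0],[0,0,0],[0,0,0],[0,0,0],[0,0,0]],"hand":[-1,-1,-1,-1,-1,-1,-1,-1]}'
```

```text
clock: 11.83
tool_pos: [0.5184, -0.0921, 0.1982]
tool_rot: [0.998, -0.055, -0.0, 0.002]
ft_force: [-9.8, -3.1, 14.6]
finger_gap: 0.145
clock: 12.5
tool_pos: [0.5185, -0.0901, 0.1982]
tool_rot: [0.998, -0.055, -0.0, 0.002]
ft_force: [-7.8, -3.3, 14.7]
finger_gap: 0.143
```

```bash
for i in 1; do python3 -m crank '{"dp":[[0,-0.1,0],[0,-0.2,0],[0,-0.3,0],[0,-0.3,0],[0,-0.3,0],[0,-0.3,0],[0,-0.3,0],[0,-0.3,0]],"twist":[[0,0,0],[0,0,0],[0,0,0],[0,0,0],[0,0,0],[0,0,0],[0,0,0],[0,0,0]],"hand":[-1,-1,-1,-1,-1,-1,-1,-1]}'; done
python3 look.py w8.png | tail -1
```

```text
clock: 13.17
tool_pos: [0.5189, -0.0871, 0.1981]
tool_rot: [0.998, -0.055, -0.0, 0.002]
ft_force: [-8.6, -3.8, 15.3]
finger_gap: 0.143
lid 5776 [ 0.51183062 -0.09200532  0.0883231 ] [ 3.38722237e-03 -9.74139518e-04  9.99993789e-01]
```

```bash
python3 -m crank '{"dp":[[0,-0.1,0],[0,-0.2,0],[0,-0.3,0],[0,-0.3,0],[0,-0.3,0],[0,-0.3,0],[0,-0.3,0],[0,-0.3,0]],"twist":[[0,0,0],[0,0,0],[0,0,0],[0,0,0],[0,0,0],[0,0,0],[0,0,0],[0,0,0]],"hand":[-1,-1,-1,-1,-1,-1,-1,-1]}'; python3 look.py w9.png | grep -v black
```

```text
clock: 13.88
tool_pos: [0.5192, -0.0841, 0.1981]
tool_rot: [0.998, -0.055, -0.0, 0.002]
ft_force: [-8.2, -3.3, 14.8]
finger_gap: 0.147
[ 0.5192 -0.0841  0.1981]
blue [ 404  260   81   49 2777] [ 0.4851 -0.1625  0.0894] [ 0.464 -0.183  0.088] [ 0.498 -0.136  0.091]
knobtop [ 301  272   39   45 1037] [ 0.5194 -0.0842  0.1501] [ 0.51  -0.093  0.143] [ 0.528 -0.078  0.158]
brass [104 245  36  23 698] [0.5295 0.0292 0.1052] [0.523 0.02  0.097] [0.534 0.038 0.107]
brass [160 245  43  22 854] [ 0.5262 -0.0045  0.1052] [ 0.52  -0.016  0.097] [0.53  0.006 0.107]
brass [ 224  244   70   23 1171] [ 0.5224 -0.0453  0.1051] [ 0.515 -0.064  0.097] [ 0.526 -0.03   0.106]
brass [306 244  29  13 190] [ 0.5209 -0.0854  0.1019] [ 0.518 -0.092  0.097] [ 0.528 -0.077  0.121]
lid 5548 [ 0.51114112 -0.09697117  0.08838438] [ 0.00155755 -0.00269449  0.99999516]
```

```bash
python3 -m crank '{"dp":[[0,-0.1,0],[0,-0.2,0],[0,-0.3,0],[0,-0.4,0],[0,-0.4,0],[0,-0.4,0],[0,-0.4,0],[0,-0.4,0]],"twist":[[0,0,0],[0,0,0],[0,0,0],[0,0,0],[0,0,0],[0,0,0],[0,0,0],[0,0,0]],"hand":[-1,-1,-1,-1,-1,-1,-1,-1]}'
```

```text
clock: 14.6
tool_pos: [0.5196, -0.0801, 0.1981]
tool_rot: [0.998, -0.055, -0.0, 0.002]
ft_force: [-9.6, -2.9, 14.8]
finger_gap: 0.145
```

```bash
python3 -m crank '{"dp":[[0,-0.1,0],[0,-0.2,0],[0,-0.3,0],[0,-0.3,0],[0,-0.3,0],[0,-0.3,0],[0,-0.3,0],[0,-0.3,0]],"twist":[[0,0,0],[0,0,0],[0,0,0],[0,0,0],[0,0,0],[0,0,0],[0,0,0],[0,0,0]],"hand":[-1,-1,-1,-1,-1,-1,-1,-1]}'
```

```text
clock: 15.27
tool_pos: [0.5199, -0.0771, 0.1981]
tool_rot: [0.998, -0.055, -0.0, 0.002]
ft_force: [-9.0, -2.8, 14.5]
finger_gap: 0.144
```

```bash
python3 -m crank '{"dp":[[0,-0.1,0],[0,-0.2,0],[0,-0.3,0],[0,-0.3,0],[0,-0.3,0],[0,-0.3,0],[0,-0.3,0],[0,-0.3,0]],"twist":[[0,0,0],[0,0,0],[0,0,0],[0,0,0],[0,0,0],[0,0,0],[0,0,0],[0,0,0]],"hand":[-1,-1,-1,-1,-1,-1,-1,-1]}'
```

```text
clock: 15.93
tool_pos: [0.5202, -0.0742, 0.1982]
tool_rot: [0.998, -0.055, -0.0, 0.002]
ft_force: [-8.9, -3.9, 14.9]
finger_gap: 0.144
```

```bash
python3 -m crank '{"dp":[[0,-0.1,0],[0,-0.2,0],[0,-0.2,0],[0,-0.2,0],[0,-0.2,0],[0,-0.2,0],[0,-0.2,0],[0,-0.2,0]],"twist":[[0,0,0],[0,0,0],[0,0,0],[0,0,0],[0,0,0],[0,0,0],[0,0,0],[0,0,0]],"hand":[-1,-1,-1,-1,-1,-1,-1,-1]}'
```

```text
clock: 16.6
tool_pos: [0.5204, -0.0725, 0.1981]
tool_rot: [0.998, -0.055, -0.0, 0.002]
ft_force: [-8.3, -5.0, 15.0]
finger_gap: 0.14
```

The force is rising (3.3 → 5.0 N), which is probably the plunger. I use smaller steps from here.

```bash
python3 -m crank '{"dp":[[0,-0.05,0],[0,-0.1,0],[0,-0.15,0],[0,-0.15,0],[0,-0.15,0],[0,-0.15,0],[0,-0.15,0],[0,-0.15,0]],"twist":[[0,0,0],[0,0,0],[0,0,0],[0,0,0],[0,0,0],[0,0,0],[0,0,0],[0,0,0]],"hand":[-1,-1,-1,-1,-1,-1,-1,-1]}'
```

```text
clock: 17.27
tool_pos: [0.5205, -0.0715, 0.1982]
tool_rot: [0.998, -0.055, -0.0, 0.003]
ft_force: [-9.1, -6.7, 15.0]
finger_gap: 0.144
```

```bash
python3 -m crank '{"dp":[[0,-0.05,0],[0,-0.1,0],[0,-0.1,0],[0,-0.1,0],[0,-0.1,0],[0,-0.1,0],[0,-0.1,0],[0,-0.1,0]],"twist":[[0,0,0],[0,0,0],[0,0,0],[0,0,0],[0,0,0],[0,0,0],[0,0,0],[0,0,0]],"hand":[-1,-1,-1,-1,-1,-1,-1,-1]}'
```

```text
clock: 17.93
tool_pos: [0.5206, -0.0713, 0.1982]
tool_rot: [0.998, -0.055, -0.0, 0.004]
ft_force: [-10.7, -10.3, 16.1]
finger_gap: 0.141
```

```bash
python3 -m crank '{"dp":[[0,-0.05,0],[0,-0.05,0],[0,-0.05,0],[0,-0.05,0],[0,-0.05,0],[0,-0.05,0],[0,-0.05,0],[0,-0.05,0]],"twist":[[0,0,0],[0,0,0],[0,0,0],[0,0,0],[0,0,0],[0,0,0],[0,0,0],[0,0,0]],"hand":[-1,-1,-1,-1,-1,-1,-1,-1]}'; python3 look.py w10.png | grep -v black
```

```text
clock: 18.6
tool_pos: [0.5206, -0.0712, 0.1982]
tool_rot: [0.998, -0.055, -0.0, 0.004]
ft_force: [-10.8, -12.4, 15.1]
finger_gap: 0.144
[ 0.5206 -0.0712  0.1982]
blue [ 423  259   82   50 3063] [ 0.4837 -0.1635  0.0894] [ 0.463 -0.183  0.088] [ 0.498 -0.137  0.091]
knobtop [ 301  271   39   46 1036] [ 0.5208 -0.0717  0.1502] [ 0.512 -0.08   0.143] [ 0.53  -0.065  0.157]
brass [127 245  34  23 713] [0.5295 0.0288 0.1053] [0.523 0.02  0.097] [0.534 0.038 0.107]
brass [182 245  45  22 869] [ 0.526  -0.005   0.1051] [ 0.519 -0.016  0.098] [0.53  0.006 0.107]
brass [246 244  47  23 708] [ 0.5233 -0.0388  0.105 ] [ 0.516 -0.052  0.097] [ 0.526 -0.03   0.107]
brass [307 244  28  14 194] [ 0.5221 -0.073   0.102 ] [ 0.519 -0.08   0.097] [ 0.529 -0.065  0.121]
lid 5859 [ 0.51047622 -0.0996062   0.08837602] [ 2.43922630e-03 -8.72445518e-04  9.99996645e-01]
```

View pics/w10.png

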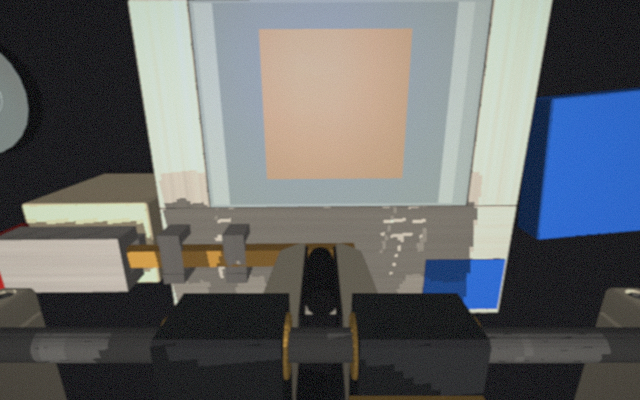

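The bolt sits in the keeper, with the bar entering at (130,255). The force has climbed from 5 to 12 N with no further movement, so this is the hard stop, about 20 mm deep. Now I release and lift.

```bash
python3 -m crank '{"dp":[[0,0,0],[0,0,0],[0,0,0],[0,0,-0.1],[0,0,-0.2],[0,0,-0.3],[0,0,-0.3],[0,0,-0.3]],"twist":[[0,0,0],[0,0,0],[0,0,0],[0,0,0],[0,0,0],[0,0,0],[0,0,0],[0,0,0]],"hand":[-0.4,-0.3,-0.2,-0.1,0,0,0,0]}'; python3 look.py w11.png | grep -v black
```

```text
clock: 19.32
tool_pos: [0.5216, -0.067, 0.1994]
tool_rot: [0.998, -0.055, -0.0, 0.0]
ft_force: [-0.2, -0.8, -0.2]
finger_gap: 0.5
[ 0.5216 -0.067   0.1994]
blue [ 432  261   82   32 2429] [ 0.4868 -0.1603  0.091 ] [ 0.475 -0.184  0.09 ] [ 0.498 -0.136  0.092]
knobtop [261 271  11  52 263] [ 0.5288 -0.0442  0.1528] [ 0.519 -0.045  0.144] [ 0.533 -0.043  0.16 ]
knobtop [370 271  11  51 258] [ 0.5227 -0.0906  0.1529] [ 0.513 -0.092  0.143] [ 0.528 -0.09   0.16 ]
knobtop [317 281  29  36 855] [ 0.5207 -0.0717  0.1514] [ 0.513 -0.077  0.144] [ 0.525 -0.066  0.153]
brass [137 245  34  24 671] [0.5295 0.0287 0.1065] [0.523 0.02  0.099] [0.534 0.037 0.108]
brass [192 245  42  23 854] [ 0.5262 -0.005   0.1066] [ 0.52  -0.016  0.099] [0.53  0.006 0.108]
brass [ 276  245   89   22 1513] [ 0.5207 -0.0619  0.1065] [ 0.513 -0.091  0.098] [ 0.525 -0.043  0.117]
lid 5556 [ 0.50005717 -0.08339524  0.08997186] [ 0.01137659 -0.00220838  0.99993285]
```

The knob stayed at y = -0.0717 and the lid is caught at about 0.011 rad. Lifting clear.

```bash
python3 -m crank '{"dp":[[0,-0.4,-0.5],[0,-0.4,-2],[0,-0.4,-4],[0,-0.4,-7],[0,-0.4,-10],[0,-0.4,-12],[0,-0.4,-12],[0,-0.4,-12]],"twist":[[0,0,0],[0,0,0],[0,0,0],[0,0,0],[0,0,0],[0,0,0],[0,0,0],[0,0,0]],"hand":[0,0,0,0,0,0,0,0]}'; python3 look.py w12.png | grep -v black
```

```text
clock: 20.03
tool_pos: [0.5224, -0.063, 0.3208]
tool_rot: [0.998, -0.055, 0.002, 0.0]
ft_force: [-0.0, -0.0, -0.1]
finger_gap: 0.5
[ 0.5224 -0.063   0.3208]
blue [ 397  204   53   34 1658] [ 0.4803 -0.1597  0.091 ] [ 0.463 -0.183  0.09 ] [ 0.497 -0.136  0.093]
knobtop [324 203  15  19 228] [ 0.5201 -0.0715  0.1516] [ 0.513 -0.077  0.144] [ 0.525 -0.066  0.153]
brass [ 211  192  116   13 1217] [ 0.5241 -0.0131  0.1067] [ 0.516 -0.065  0.101] [0.533 0.035 0.108]
brass [333 192  19  12 176] [ 0.5184 -0.0838  0.1067] [ 0.512 -0.091  0.102] [ 0.522 -0.076  0.127]
lid 5890 [ 0.49651285 -0.0865182   0.09001989] [ 0.01123809 -0.0020027   0.99993485]
```

```bash
python3 -c "
from station import r
print(r.close_job(), r.state()['clock'])"
```

```text
the job is handed in; nothing more can be done
the job is handed in; nothing more can be done
```

The lid is shut and bolted: the bolt is about 20 mm inside the keeper against its hard stop, and the job was handed in after about 20 s. No verdict was reported.

- **Shutting the lid:** I pressed the blue pad with closed fingers, with a wrist reading of about 7 N at most. When let go, the lid rested at about 0.02 rad.
- **Sliding the bolt:** I pinched the knob and pressed the lid to about 0.003 rad, with readings of about 15 N and 16 N at most. I then slid the bolt in small steps. The push was a steady 3.3 N or so, rose at the plunger, then climbed to 12 N with almost no more movement. That puts the bolt's force on the keeper at roughly 9 N.
- **Last checks:** After I released and lifted clear, the knob had moved by no more than 0.2 mm. The lid was held at about 0.011 rad (limit 0.016), and the wrist force was zero.

None of these checks failed or disagreed. The plunger's travel was not seen directly; I inferred it from the forces. I did not measure the other items on the bench again at the end, but the arm never came near them.

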